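# Re-arm the burr tool's speed controller at its third click

## Robot

A 6-joint arm with a two-finger parallel gripper is mounted at the origin on the work surface; the furniture and walls round the work are solid. World frame = base frame: x ahead of the robot, y to its left, z up, the work surface at z = 0. Lengths are in m, angles in rad, forces in N, time in s.
With the tool pointing down it reaches from about 0.4 to 0.925 m from the base axis. Payload 3.4 kg.
Tool frame: the origin (TCP) lies between the finger pads; the fingertips stand 19 mm ahead of it and the grasp point (between the pads) is the TCP; z points along the fingers, y is the line along which they close (so a half turn about z gives the same grasp; the last joint's range is limited). The gripper opens to 85 mm and grips with 20 to 120 N. Pads are 22 mm wide; open, the fingers measure 114 mm over their backs; the gripper's body (76 mm by 85 mm) begins 54 mm behind the grasp point. The pads swing forward as they close: fully open they stand 13 mm farther back than shut.
Start: joints at [1.192, 0.307, 1.506, -0, 1.328, -0.073], TCP at [0.173, 0.548, 0.25] pointing down, gripper open.
Joint ranges: [-3.12, 3.12], [-1.05, 2.28], [0.14, 2.33], [-1.42, 4.57], [0.1, 2.73], [-2.68, 2.68]. Speed limits (rad/s): [2.57, 2.57, 3.14, 3.14, 3.14, 3.14].

## Interface

Orientations are given as a unit quaternion [x, y, z, w].
In Python, from cell import bot, hand, ik, optics, job_done, readout gives the robot as it stands. Calls block until the motion is done:
- bot.move_to(position, orientation): joint-space move of the TCP to a pose.
- bot.move_linear(position, attitude=None, vel=0.15): straight line of the TCP; attitude=None keeps the orientation; vel is the mean speed in m/s.
- bot.move_j(angles): joint-space move.
- hand.let_go() and hand.gripper_close(): open the fingers fully, or close them until they stop; the grip force is fixed at half the most.
- bot.hold(seconds).
- ik(position, orientation): joint angles nearest the present ones, or None.
- optics.grab_frame(name): name is "scene" or "top"; returns a dict with "img" (480x640x3 uint8, red, green, blue), "fx", "fy", "cx", "cy" (pixels), "R" (3x3) and "t" (3): a world point X has camera coordinates R X + t. Camera axes: x right, y down, z forward; pixel columns grow to the right and rows downward; lengths in m; the calibration is good to about 2 mm. A picture is of the moment at which its call begins. There is no depth.
A pose or a line that the arm cannot do raises bot.PlanningError and nothing moves.
- job_done(): hands the job in; it is judged then, once.
Readings, each from a call of its own:
- readout.get_clock(): time.
- readout.get_joint_positions(): joint angles.
- readout.get_qvel(): joint speeds.
- readout.get_effort(): joint torques, N m.
- readout.get_ee_pos(): TCP position.
- readout.get_eef_rot(): TCP orientation.
- readout.get_contact_force(): force on the tool from outside, world axes, zero at the start.
- readout.get_torque(): the same for the moment, N m.
- readout.get_grip_width(): finger opening in m.
- readout.get_finger_force(): force on a finger pad.
Only numpy, scipy, OpenCV 4.12 (cv2) and the standard library are available. Lean on these libraries where they do the work, as an engineer would, in place of code of your own. Each camera call takes 0.05 s, during which the arm holds its last target. There are 200 camera calls.

## Task

Re-arm the burr tool's bench speed controller using only the outside of closed fingertips: push the yellow lever back against its off stop beside the red dot, then push it towards the green button, counting the clicks by feel, and stop with it seated in the third click from off, never running past that one. Only then press the green button fully down and let it come up again. Work gently (a few newtons are enough), do not pinch the lever, and leave the burr stand, black case, oil bottle and small grey stone round the controller where they stand.

Things in the scene. Friction and masses are not known exactly. Their poses are not given: they have to be found in the camera images.
- controller: Blue metal box with a black top panel, screwed to the worktop: 104 mm (x) by 210 mm (y) by 55 mm high; with its two steel bench ears 262 mm along y. Origin at the centre of its underside, z up. Its own +y runs along the lever's slot from the off end (red dot on the panel) to the green button; panel at z = 55 mm. The slot lies on x = 0; lever centre at y = -55 mm + joint value; button centre at x = 0, y = +70 mm. It is turned up to about 30 degrees either way on the bench
- lever (a joint): Slide of the yellow lever along the controller's +y, in m: 0 = off, at a sprung stop (gives 1 mm at 5 N, 5 mm at 19 N, and returns); unmarked clicks 14 mm apart at 0.014, 0.028, 0.042 (the third), 0.056, 0.070. It seats itself in each; leaving one takes up to about 5.5 N, none at the crest half-way, whence it snaps on, up to 8 mm ahead of the finger. Starts in the first or second click (not at off)
- lever_top (a point): Centre of the top of the lever's yellow cap, 35 mm above the panel (90 mm above the worktop). The cap is 26 mm across the slot, 12 mm along the slot, 22 mm tall, on a thin steel stem; it can be pushed on either of its two 26 mm wide faces, which look along the slot
- start_button (a joint): Travel of the green start button in m: 0 = up, 0.006 = fully down; springs back; about 5 N to the bottom, where it stops hard
- start_button_top (a point): Centre of the top of the green button (26 mm across, on a black collar at the controller's other end); it is pressed straight down
- burr_stand: Red block with four burrs standing in it, 20 x 45 x 44 mm, loose, on the robot's side of the controller; origin at the centre of its underside. Leave alone
- case: Small black case 34 x 60 x 38 mm, loose, beyond the button end of the controller; origin at the centre of its underside. Leave alone
- oil: Oil bottle with a white nozzle, 36 mm across, 132 mm tall, loose, behind the controller; origin at the centre of its underside. Leave alone
- stone: Small flat grey stone 43 x 70 x 14 mm, loose, on the robot's side of the controller; origin at the centre of its underside. Leave alone

How it is judged:
By the outcome, as a careful person would: the job done as asked, in the order asked, and still so for the second after the job is handed in, with the robot touching nothing.
It also fails if it takes over 67 s, if anything falls off the work surface, if the arm or the gripper's body presses on something with over 40 N, if the wrist force passes 120 N, or if a joint passes its speed limit or range.

## Working session

There is one attempt and no reset: what is moved stays moved. The work goes in short steps, each a Python script; the robot and the scene stay as the last script left them, time stands still between calls to the robot, and variables do not carry over. Pictures are saved under pics/ and viewed, at most 10 in all, crops included, and the job is handed in when it is done.

```bash
mkdir -p pics; ls
python3 - <<'E'
from cell import optics,readout
import cv2,numpy as np
for n in("scene","top"):
    f=optics.grab_frame(n); cv2.imwrite(f"pics/{n}0.png",f["img"][:,:,::-1]); np.savez(f"pics/{n}0.npz",**f)
    print(n,f["fx"],f["fy"],f["cx"],f["cy"],(-f["R"].T@f["t"]).round(3),f["R"].round(3).tolist())
print(readout.get_clock(),readout.get_eef_rot(),readout.get_contact_force())
E
```

```text
pics
scene 609.0550006588287 609.0550006588287 318.6010842356656 244.01710009347994 [-0.033 -0.42   0.486] [[0.65, -0.76, 0.008], [-0.332, -0.293, -0.897], [0.684, 0.58, -0.443]]
top 527.1511771026711 527.1511771026711 324.9244765646349 232.66658732158487 [0.455 0.068 0.947] [[-0.018, -1.0, 0.0], [-0.988, 0.018, -0.154], [0.153, -0.003, -0.988]]
0.1 [ 1.52317098e-01  9.88331225e-01 -9.18337592e-04 -2.20196613e-04] [-0.64727513  0.02812212 -0.02021609]
```

View pics/top0.png

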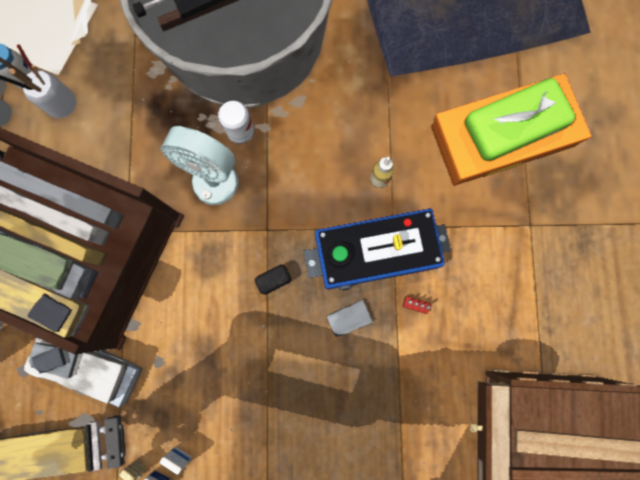

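View pics/scene0.png

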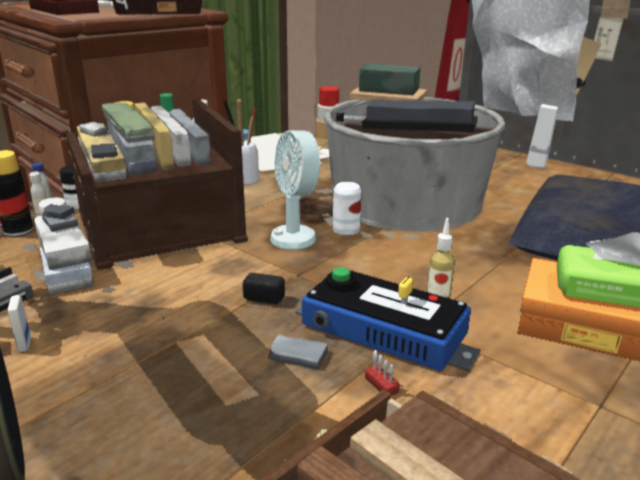

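The top picture shows the controller with the green button near (341,254), the lever near (398,242) and the red dot at (408,223). The scene view agrees with this. I'll enlarge the controller area.

Run:
```python
import cv2
i=cv2.imread("pics/top0.png")[195:305,300:460]
cv2.imwrite("pics/crop1.png",cv2.resize(i,None,fx=5,fy=5,interpolation=cv2.INTER_CUBIC))
```

```text
(no output)
```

View pics/crop1.png

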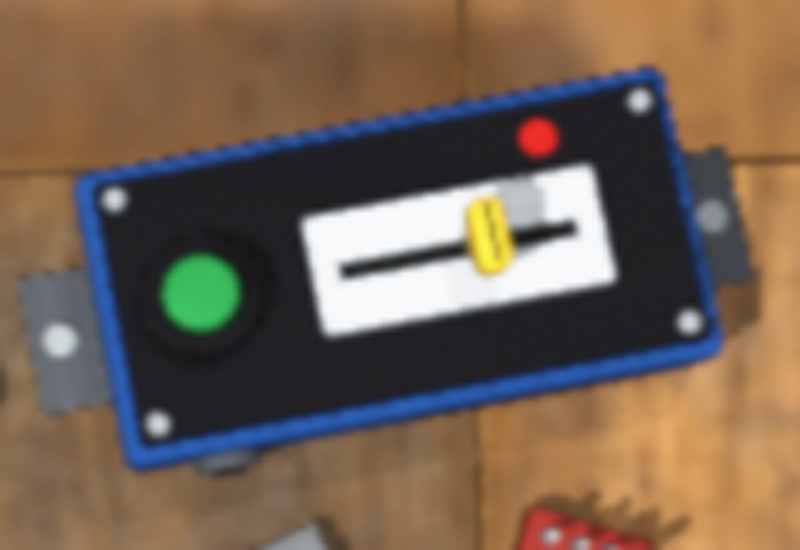

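Crop pixels: screws at (115,200), (640,101), (158,424) and (688,322), button (201,293), lever cap (489,234), slot ends (345,271) and (575,229).

```bash
cat > h.py <<'E'
import numpy as np
def w(f,u,v,z):
    d=f["R"].T@np.array([(u-f["cx"])/f["fx"],(v-f["cy"])/f["fy"],1]); c=-f["R"].T@f["t"]
    return c+d*(z-c[2])/d[2]
E
python3 - <<'E'
from h import *
f=dict(np.load("pics/top0.npz"))
c=lambda u,v,z:w(f,(u+.5)/5-.5+300,(v+.5)/5-.5+195,z)
s=[c(*p,.056) for p in[(115,200),(640,101),(158,424),(688,322)]]
O=sum(s)/4
y=(s[0]-s[1]+s[2]-s[3])[:2]; L=np.linalg.norm(y)/2; y/=np.linalg.norm(y); x=np.array([y[1],-y[0]])
print("O",O.round(4),"yaxis",y.round(4),"yaw",np.degrees(np.arctan2(-y[0],y[1])),"screw spacing",L,np.linalg.norm(s[0]-s[2]))
for n,p in dict(button=(201,293,.067),lever=(489,234,.09),slotA=(345,271,.055),slotB=(575,229,.055)).items():
    P=c(*p); d=P[:2]-O[:2]; print(n,P.round(4),"local",(d@x).round(4),(d@y).round(4))
for n,(u,v,z) in dict(stand=(418,304,.044),case=(272,279,.038),oil=(386,163,.132),stone=(350,318,.014)).items():
    P=w(f,u,v,z); d=P[:2]-O[:2];print(n,P.round(3),"local",(d@x).round(3),(d@y).round(3))
from cell import readout
from scipy.spatial.transform import Rotation as R
print(R.from_quat(readout.get_eef_rot()).as_matrix().round(3).tolist())
E
```

```text
O [ 0.5676 -0.0279  0.056 ] yaxis [-0.1703  0.9854] yaw 9.803574831832387 screw spacing 0.1836250936939523 0.0778609176853297
button [0.5565 0.0408 0.067 ] local 0.0008 0.0696
lever [ 0.5716 -0.0534  0.09  ] local -0.0003 -0.0259
slotA [ 0.5646 -0.0088  0.055 ] local 0.0003 0.0193
slotB [ 0.5776 -0.0879  0.055 ] local -0.0003 -0.0608
stand [ 0.47  -0.091  0.044] local -0.107 -0.045
case [0.517 0.158 0.038] local -0.018 0.191
oil [ 0.693 -0.034  0.132] local 0.122 -0.028
stone [0.448 0.024 0.014] local -0.109 0.071
[[-0.954, 0.301, -0.001], [0.301, 0.954, -0.002], [0.0, -0.002, -1.0]]
```

The lever fits the second click: local y is −26 mm, so the joint reads about 0.029. The button, at local (0.001, 0.0696), agrees with the given layout. I'll close the fingers, rise and go to a point above the lever's button side, with the tool x axis along the slot.

```bash
cat >> h.py <<'E'
from cell import bot,hand,ik,readout
from scipy.spatial.transform import Rotation as Ro
O=np.array([.5676,-.0279]); Y=np.array([-.1703,.9854]); X=np.array([Y[1],-Y[0]])
def P(x,y,tip): return np.r_[O+x*X+y*Y,tip+.019]      # fingertip height tip
def Q(s): # tool x along s*Y, z down
    a=np.r_[s*Y,0]; z=np.array([0,0,-1.]); return Ro.from_matrix(np.c_[a,np.cross(z,a),z]).as_quat()
E
python3 - <<'E'
from h import *
for s in(1,-1):
    j=ik(P(0,-.002,.15),Q(s)); print(s,None if j is None else np.round(j,2))
hand.gripper_close(); print(readout.get_clock(),readout.get_grip_width())
p=readout.get_ee_pos(); bot.move_linear([p[0],p[1],.36],vel=.25)
c=[(s,ik(P(0,-.002,.15),Q(s))) for s in(1,-1)]
c=[(abs(j[5]),s) for s,j in c if j is not None]; s=min(c)[1]; print("use",s)
bot.move_to(P(0,.0,.30),Q(s)); print(readout.get_clock())
bot.move_linear(P(0,.0,.12),vel=.15)
t=readout.get_clock(); f0=readout.get_contact_force()
bot.move_linear(P(0,.0,.119),vel=.02); print("dt",readout.get_clock()-t,f0,readout.get_contact_force(),readout.get_ee_pos()-P(0,0,.119))
from cell import optics; import cv2
for n in("top","scene"):
    f=optics.grab_frame(n); i=f["img"][:,:,::-1]
    q=f["R"]@np.r_[O,.09]+f["t"]; u,v=int(f["fx"]*q[0]/q[2]+f["cx"]),int(f["fy"]*q[1]/q[2]+f["cy"])
    cv2.imwrite(f"pics/{n}1.png",cv2.resize(i[v-75:v+75,u-100:u+100],None,fx=4,fy=4,interpolation=cv2.INTER_CUBIC))
E
```

```text
1 [-0.13  0.37  1.63 -0.    1.14 -0.3 ]
-1 None
0.8667 -4.0915332644197544e-05
use 1
3.9417
dt 0.25 [-0.12991765  0.05332389  0.00234816] [ 0.89618858  0.58056753 -0.0987653 ] [ 2.91825908e-04 -5.35272704e-05  5.72228626e-04]
```

View pics/scene1.png

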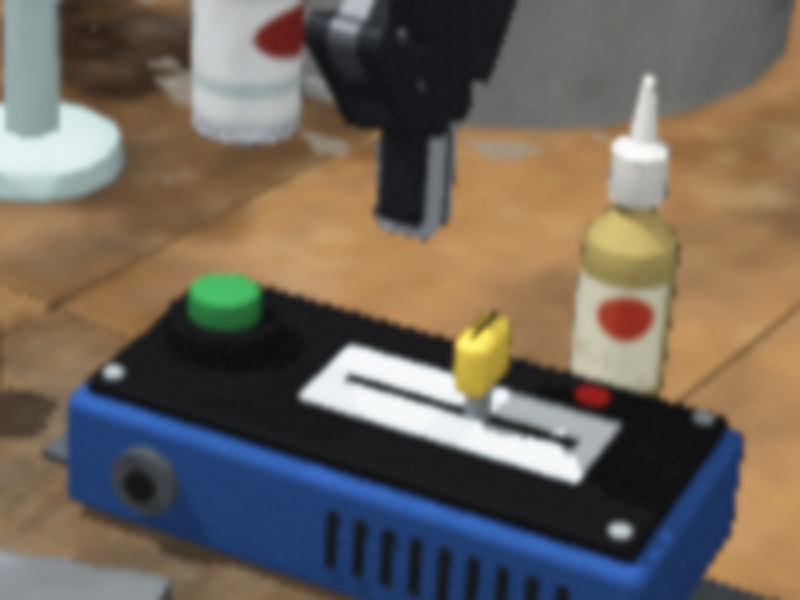

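The closed fingers hang above the button side of the lever, clear of everything. The lever cap is at about (483,360) and the button at (225,300) in this crop. Next I'll descend and push towards off, reading the force as I go.

```bash
cat >> h.py <<'E'
def force(n=4):
    r=[]
    for _ in range(n): bot.hold(.02); r.append(readout.get_contact_force())
    return np.mean(r,0)
def loc(): 
    d=readout.get_ee_pos()[:2]-O; return d@Y
E
python3 - <<'E'
from h import *
bot.move_linear(P(0,.002,.119),vel=.1)
bot.move_linear(P(0,.002,.073),vel=.1); bot.hold(.2)
f0=force(6); print("base",f0.round(2),readout.get_clock())
y=.002; out=[]
bot.move_linear(P(0,-.006,.073),vel=.04); y=-.006
while y>-.045:
    y-=.0015; bot.move_linear(P(0,y,.073),vel=.03)
    F=force(2)-f0; out.append((round((y+.038)*1e3,1),round((loc()+.038)*1e3,1),round(F[:2]@Y,1),round(F[2],1)))
    if F[:2]@Y>9 or (F[:2]@Y>6.5 and y+.038<.002): break
for o in out: print(*o)
print(readout.get_clock())
E
```

```text
base [0.04 0.07 0.12] 6.8
30.5 30.5 -0.5 0.4
29.0 29.0 0.2 -0.4
27.5 27.4 -0.1 -0.5
26.0 26.2 1.3 0.7
24.5 25.0 3.7 0.4
23.0 23.4 5.2 1.4
21.5 21.3 2.9 1.1
20.0 19.1 0.1 -0.2
18.5 18.2 0.2 -0.3
17.0 16.9 0.1 -0.2
15.5 15.5 0.4 -0.0
14.0 13.9 -0.3 -0.0
12.5 12.6 0.7 0.3
11.0 11.4 3.2 0.5
9.5 10.0 4.7 1.5
8.0 8.1 4.2 0.9
6.5 5.4 0.4 0.1
5.0 4.6 0.0 0.2
3.5 3.4 -0.2 0.2
2.0 2.0 0.4 -0.2
0.5 0.4 0.2 0.0
-1.0 -1.1 -0.3 -0.6
-2.5 -2.1 3.4 0.5
-4.0 -2.3 7.0 1.8
13.95
```

Two click peaks came at about 23 and 9 mm, then a steadily rising stop at 7 N, so the lever is at off. Now I'll go to the other side and count three clicks.

Run:
```python
from h import *
bot.move_linear(P(0,-.030,.073),vel=.06)
bot.move_linear(P(0,-.030,.112),vel=.12)
bot.move_linear(P(0,-.087,.112),vel=.15)
bot.move_linear(P(0,-.087,.073),vel=.1); bot.hold(.2)
f0=force(6); print("base",f0.round(2),readout.get_clock())
y=-.078; bot.move_linear(P(0,y,.073),vel=.04)
out=[];clicks=0;peak=0
while clicks<3 and y+.072<.0385:
    y+=.0012; bot.move_linear(P(0,y,.073),vel=.03)
    F=force(2)-f0; p=-F[:2]@Y; out.append((round((y+.072)*1e3,1),round((loc()+.072)*1e3,1),round(p,1),round(F[2],1)))
    peak=max(peak,p)
    if peak>3 and p<1.5: clicks+=1; peak=0; out.append(("click",clicks))
    if p>9: break
for o in out: print(*o)
print(readout.get_clock())
```

```text
base [ 0.25 -0.12  0.23] 16.15
-4.8 -4.9 0.0 -0.6
-3.6 -3.6 -0.7 0.5
-2.4 -2.4 -0.7 0.0
-1.2 -1.1 -0.4 -0.2
0.0 -0.1 1.5 -0.4
1.2 0.8 3.7 -0.5
2.4 1.9 5.3 -0.5
3.6 3.3 5.2 -1.2
4.8 5.1 3.4 -0.7
6.0 7.0 -0.3 0.2
click 1
7.2 7.5 -0.3 -0.4
8.4 8.4 0.7 -0.5
9.6 9.6 -0.9 -0.5
10.8 10.9 0.7 -0.3
12.0 12.0 0.1 -0.0
13.2 13.3 0.1 0.0
14.4 14.2 1.1 -1.0
15.6 15.2 3.7 -0.9
16.8 16.4 5.2 -1.2
18.0 17.8 4.8 -0.5
19.2 19.9 0.6 0.5
click 2
20.4 21.1 -0.3 -0.4
21.6 21.8 -0.1 0.0
22.8 22.9 -0.4 -0.7
24.0 24.0 0.1 0.4
25.2 25.2 -0.2 -0.7
26.4 26.4 -0.3 -0.3
27.6 27.6 1.0 -0.6
28.8 28.5 2.3 -0.5
30.0 29.5 3.8 -0.3
31.2 30.8 4.5 -1.3
32.4 32.3 4.2 -0.4
33.6 34.8 0.6 0.2
click 3
25.875
```

Three distinct clicks counted. I'll back off, rise and check the lever before the button.

Run:
```python
from h import *
from cell import optics; import cv2
bot.move_linear(P(0,-.06,.073),vel=.06)
bot.move_linear(P(0,-.06,.13),vel=.15)
bot.move_linear(P(0,.07,.13),vel=.15); print(readout.get_clock())
f=optics.grab_frame("scene"); i=f["img"][:,:,::-1].copy()
S=4;q=f["R"]@np.r_[O,.09]+f["t"]; u0,v0=int(f["fx"]*q[0]/q[2]+f["cx"])-100,int(f["fy"]*q[1]/q[2]+f["cy"])-75
i=cv2.resize(i[v0:v0+150,u0:u0+200],None,fx=S,fy=S,interpolation=cv2.INTER_CUBIC)
for k in(28,42,56):
    q=f["R"]@np.r_[O+(-.055+k/1e3)*Y,.09]+f["t"]; print(k,(S*(f["fx"]*q[0]/q[2]+f["cx"]-u0+.4)).round(),(S*(f["fy"]*q[1]/q[2]+f["cy"]-v0+.4)).round())
cv2.imwrite("pics/scene2.png",i)
```

```text
27.9333
28 477.0 324.0
42 438.0 313.0
56 400.0 303.0
```

View pics/scene2.png

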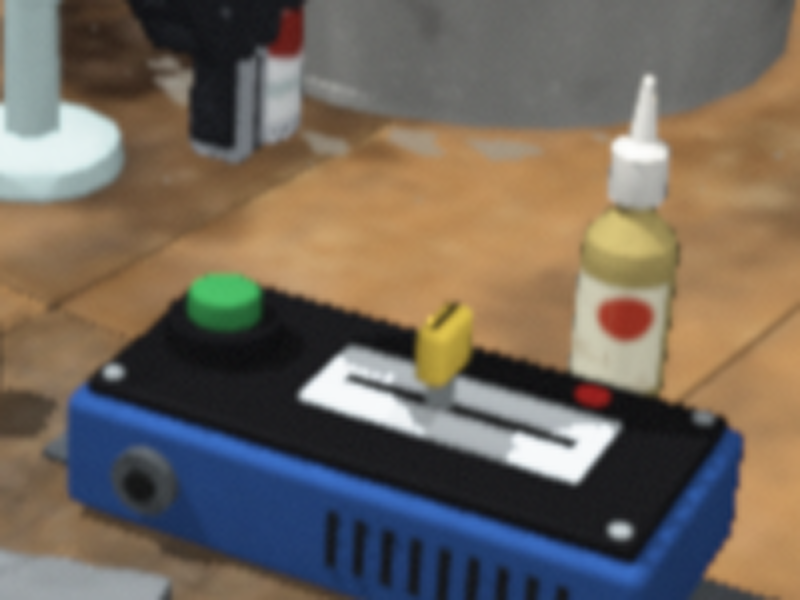

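The cap top, at about (444,316), lies where the third click should be: (438,313) plus the same +7 px offset as before. Now for the button.

Run:
```python
from h import *
bot.move_linear(P(0,.07,.085),vel=.1); bot.hold(.2)
f0=force(6); z=.085; out=[]
while z>.055:
    z-=.001; bot.move_linear(P(0,.07,z),vel=.03)
    F=(force(2)-f0)[2]; out.append((round(z*1e3,1),round((readout.get_ee_pos()[2]-.019)*1e3,1),round(F,1)))
    if F>11: break
bot.hold(.2); print("held",(force()-f0).round(1), readout.get_ee_pos()[2]-.019)
for o in out: print(*o)
bot.move_linear(P(0,.07,.09),vel=.06)
bot.move_linear(P(0,.07,.16),vel=.15); print(readout.get_clock())
```

```text
held [-1.1  0.  10.7] 0.0709553110858682
84.0 84.0 -0.0
83.0 82.9 -0.4
82.0 81.9 -0.5
81.0 80.9 -0.3
80.0 80.0 -0.8
79.0 79.0 -0.4
78.0 78.0 -0.3
77.0 77.1 -0.2
76.0 76.1 0.7
75.0 75.1 2.3
74.0 74.1 3.4
73.0 73.1 3.7
72.0 72.1 3.9
71.0 71.1 4.6
70.0 71.0 11.1
34.5
```

The button travelled 6 mm (77 to 71 mm) to a hard stop and was released. One last look before handing in.

Run:
```python
from cell import optics; import cv2
cv2.imwrite("pics/scene3.png",cv2.resize(optics.grab_frame("scene")["img"][220:400,230:490,::-1],None,fx=3,fy=3,interpolation=cv2.INTER_CUBIC))
```

```text
(no output)
```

View pics/scene3.png

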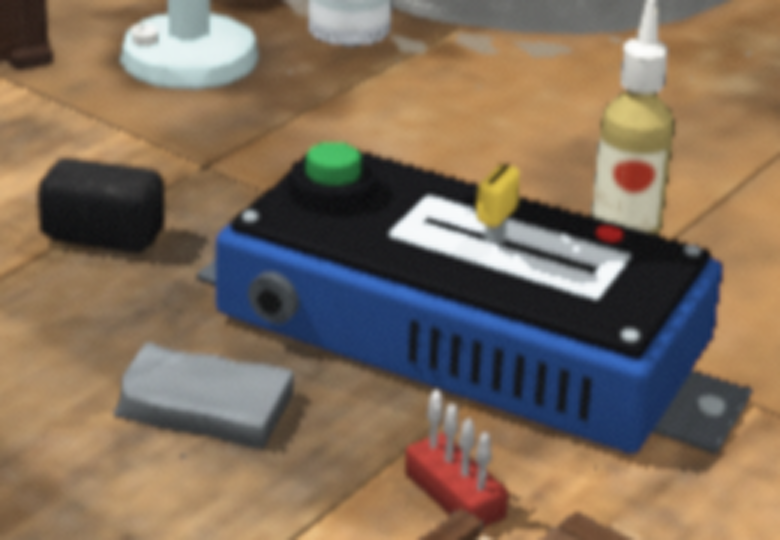

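The button is up at (333,163), the lever is in the third click at (498,195), and the stand, case, oil and stone are undisturbed.

```bash
python3 -c "
from cell import job_done
print(job_done())"
```

```text
the job is handed in; nothing more can be done
None
```

The job is handed in: I pushed the lever to its off stop, then forward three felt clicks to seat in the third. Only then did I press the green button fully down and let it come up, leaving the objects round the controller where they stood, by about 35 s on the robot's clock.

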